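# Show the fitter which die spring to swap

## Robot

A 7-joint arm with a two-finger parallel gripper is mounted at the origin on the work surface. World frame = base frame: x ahead of the robot, y to its left, z up, the work surface at z = 0. Lengths are in m, angles in rad, forces in N, time in s.
With the tool pointing down it reaches from about 0.4 to 0.85 m from the base axis. Payload 4.5 kg.
Tool frame: the origin (TCP) lies midway between the tips of the shut fingers; the grasp point (between the pads) lies 19 mm behind it; z points along the fingers, y is the direction in which the jaws open and shut (so a half turn about z gives the same grasp; the last joint's range is limited). The gripper opens to 88 mm and grips with 3 to 60 N. Pads are 18 mm wide; open, the fingers measure 123 mm over their backs; the gripper's body (75 mm by 187 mm) begins 45 mm behind the grasp point.
Start: joints at [1.158, 0.689, -0.195, 1.565, 0.157, 0.902, -0.215], TCP at [0.27, -0.564, 0.239] pointing down, gripper open.
Joint ranges: [-3.01, 3.01], [-0.46, 2.08], [-1.47, 1.51], [0.13, 2.56], [-1, 4.14], [0.04, 2.09], [-2.66, 2.66]. Speed limits (rad/s): [2.57, 2.57, 3.14, 3.14, 3.14, 3.14, 3.14].

## Interface

Orientations are given as a unit quaternion [x, y, z, w].
In Python, from workcell import bot gives the robot as it stands. The module is installed in compiled form; this text tells all that it offers.
- The arm moves only by the shell command python3 -m inch 'ROWS' [FORCE]. ROWS is JSON, a list that holds one entry, the list of rows, each a list of 7 numbers: the shift along the tool's x, y, z each as a share of 0.02 m, from -1 to 1, then the turn, a rotation vector about the tool's x, y, z each as a share of 0.15 rad, from -1 to 1, then the opening, from -1 (shut) to 1 (fully open). In form: [[[x, y, z, wx, wy, wz, jaw], ...]]. A call has 1 to 5 rows; each row shifts and turns the commanded pose from where the row before left it, along the tool's axes as they then stand; what a row does not reach is not made up. A row lasts 1/8 s, in which the tool goes at most 62.5 mm and 10.7 degrees, less where a joint would pass 70% of its speed; a pose out of reach is approached as far as the arm can. A call with a number of a shift or a turn outside -1 to 1 is refused whole. A call with a gripper value outside its range is refused whole. The fingers move at their own pace and stop on an object; FORCE is the grip in N (left out, the last holds). Time passes only in rows, so rows that do not move let the fingers close. It gives the time, the measured TCP pose, the force and the opening at its end, in the units of the state.
- bot.get_obs(): the state, without advancing time (a new reading comes with each control period).
- bot.capture(name): name is "side" or "top" or "wrist"; returns (picture, depth): 420x560x3 uint8, red, green, blue; 420x560 float32, m along the optical axis (not along the pixel's ray), 0 where there is no reading.
- bot.camera_params(name): a dict with "camera_matrix" (3x3 intrinsics, pixels), "eye" and "rotation" of the camera in the world; the wrist camera has in their place "tool_from_camera" (4x4, takes a point from camera to tool coordinates, whose origin is the TCP and whose axes are the flange's). Camera axes: x right, y down, z forward; pixel columns grow to the right and rows downward; lengths in m; the calibration is good to about 2 mm. A picture is of the moment at which its call begins: read the wrist's pose just before it. camera_params takes no time and is no camera call.
- bot.finish_job(): hands the job in, once; it reports no verdict.
The state is a dict: "t": time; "q": joint angles; "qvel": joint speeds; "effort": joint torques, N m; "tool_pos": TCP position; "tcp_rot": TCP orientation; "wrist_force": force on the tool from outside, world axes, zero at the start; "wrist_torque": the same for the moment, N m; "grip_width": finger opening in m.
Only numpy, scipy, OpenCV 4.12 (cv2) and the standard library are available. Lean on these libraries where they do the work, as an engineer would, in place of code of your own. Each camera call takes 0.05 s, during which the arm holds its last target.

## Task

One of the four springs standing in the press tool is red, where all should be yellow; show the fitter the swap by pointing only, without touching anything at all. From straight above, bring the fingertips to between one and four centimetres over the top of the red spring in the tool and stay there for two seconds, then point in the same way at the yellow spare in the tray. Come down on each from above and lift straight off again, never low over any other spring, and finish with the hand raised at least ten centimetres clear of all the springs.

Things in the scene. Friction and masses are not known exactly. Their poses are not given: they have to be found in the camera images.
- press_tool: lower half of a press tool: blue base plate 216 x 316 x 18 mm, on it a steel shoe 200 (x) x 300 (y) mm whose top is 46 mm above the bench, a low die block 78 x 92 mm in the middle (top 70 mm above the bench), and two guide posts 25 mm thick, 126 mm either side of the centre along y, tops 146 mm above the bench. Four spring pockets at x = +-70, y = +-75 mm. Fixed. Origin: centre of its underside, z up.
- red_in_tool_top (a point): the one red spring in the tool, the wrong one, in any of the four pockets: die spring of flat wire, 40 mm outside diameter, 76 mm long, standing upright; the point is the centre of its top end, its z axis points up. The top stands 106 mm above the bench, 60 mm out of the pocket.
- spares_tray: black open tray 128 x 128 x 32 mm with four compartments, one spare spring standing in each. Fixed. Origin: centre of its underside.
- spare_yellow_top (a point): the yellow spare in the tray, in any of the four compartments: die spring of flat wire, 40 mm outside diameter, 76 mm long, standing upright; the point is the centre of its top end, its z axis points up. The top stands 80 mm above the bench; the next springs stand 62 mm away, centre to centre.
- yellow_in_tool_1_top (a point): a yellow spring in the tool (a right one): die spring of flat wire, 40 mm outside diameter, 76 mm long, standing upright; the point is the centre of its top end, its z axis points up.
- yellow_in_tool_2_top (a point): a yellow spring in the tool (a right one): die spring of flat wire, 40 mm outside diameter, 76 mm long, standing upright; the point is the centre of its top end, its z axis points up.
- yellow_in_tool_3_top (a point): a yellow spring in the tool (a right one): die spring of flat wire, 40 mm outside diameter, 76 mm long, standing upright; the point is the centre of its top end, its z axis points up.
- spare_red_top (a point): the red spare in the tray: die spring of flat wire, 40 mm outside diameter, 76 mm long, standing upright; the point is the centre of its top end, its z axis points up.
- spare_blue_top (a point): the blue spare in the tray: die spring of flat wire, 40 mm outside diameter, 76 mm long, standing upright; the point is the centre of its top end, its z axis points up.
- spare_green_top (a point): the green spare in the tray: die spring of flat wire, 40 mm outside diameter, 76 mm long, standing upright; the point is the centre of its top end, its z axis points up.
- guide_bush: loose copper-coloured guide bush, a ring 42 mm across and 45 mm high, beyond the tray; origin at the centre of its underside. Leave it alone.
- hammer: loose hammer, 280 mm long, lying on the bench to the right of the tool, pointing away from the robot. Leave it alone.
- grease_jar: loose round metal jar with a black lid, 64 mm across and 75 mm high, beyond the tool; origin at the centre of its underside. Leave it alone.
There are look-alikes about, which are no part of the job. What is shaped like the part that bears red_in_tool_top but pink or purple is not meant. What is shaped like the part that bears spare_yellow_top but pink is not meant.

How it is judged:
By the outcome, as a careful person would: the job done as asked, in the order asked, and still so for the second after the job is handed in, with the robot touching nothing.
It also fails if it takes over 48 s, if anything falls off the work surface, if the arm or the gripper's body presses on something with over 40 N, if the wrist force passes 120 N, or if a joint passes its speed limit or range.

## Working session

There is one attempt and no reset: what is moved stays moved. The work goes in short steps, Python scripts to look and compute and a shell command to move; the robot and the scene stay as the last step left them, time stands still between calls to the robot, and variables do not carry over. Pictures are saved under pics/ and viewed, and the job is handed in when it is done.

```bash
mkdir -p pics
python3 - <<'E'
from workcell import bot
import cv2,numpy as np
o=bot.get_obs();print({k:np.round(v,3).tolist() for k,v in o.items()})
for n in("top","side"):
    p,d=bot.capture(n);np.savez(f"{n}.npz",p=p,d=d,**bot.camera_params(n));cv2.imwrite(f"pics/{n}1.png",p[:,:,::-1])
    print({k:np.round(v,3).tolist() for k,v in bot.camera_params(n).items()})
E
```

```text
{'t': 0.0, 'q': [1.158, 0.69, -0.195, 1.566, 0.157, 0.903, -0.215], 'qvel': [-0.001, 0.002, 0.0, 0.001, 0.0, 0.002, -0.0], 'effort': [-0.0, -52.755, -1.267, -15.343, -0.053, 0.007, 0.0], 'tool_pos': [0.27, -0.563, 0.238], 'tcp_rot': [0.975, 0.222, -0.0, -0.001], 'wrist_force': [-0.026, 0.032, 0.166], 'wrist_torque': [-0.015, 0.084, 0.064], 'grip_width': 0.088}
{'camera_matrix': [[390.458, 0.0, 283.347], [0.0, 390.458, 211.36], [0.0, 0.0, 1.0]], 'eye': [0.533, -0.023, 0.937], 'rotation': [0.716, -0.697, 0.026, 0.004]}
{'camera_matrix': [[487.428, 0.0, 278.371], [0.0, 487.428, 210.306], [0.0, 0.0, 1.0]], 'eye': [0.193, 0.888, 0.674], 'rotation': [-0.17, 0.848, -0.492, 0.096]}
```

View pics/top1.png

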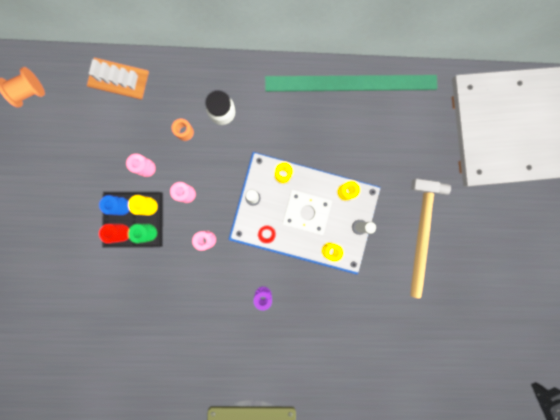

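View pics/side1.png

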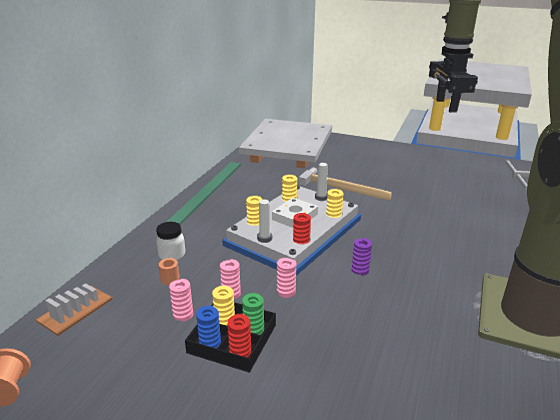

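The top view shows the red tool spring at about (267,234), and the yellow spare at about (143,205) in the tray at upper right. Pink look-alikes stand around the tray and a purple one is at (263,299). Next I'll measure the tops.

```bash
cat > h.py <<'E'
import numpy as np,cv2
from scipy.spatial.transform import Rotation as R
def load(n):
    z=np.load(n+".npz");return z
def rays(z,uv):
    K=z["camera_matrix"];uv=np.atleast_2d(uv).astype(float)
    c=np.c_[(uv[:,0]-K[0,2])/K[0,0],(uv[:,1]-K[1,2])/K[1,1],np.ones(len(uv))]
    r=z["rotation"];Rm=r if r.shape==(3,3) else R.from_quat(r).as_matrix()
    return c@Rm.T
def cloud(z):
    d=z["d"];v,u=np.indices(d.shape)
    w=rays(z,np.c_[u.ravel(),v.ravel()])*d.ravel()[:,None]+z["eye"]
    w[d.ravel()==0]=np.nan
    return w.reshape(d.shape+(3,))
E
python3 - <<'E'
from h import *
for n in("top","side"):
    z=load(n);p=z["p"];W=cloud(z);hsv=cv2.cvtColor(p,cv2.COLOR_RGB2HSV)
    H,S,V=[hsv[...,i].astype(int) for i in range(3)]
    print(n,"bench z",np.round(W[350,150],3) if n=="top" else "")
    for c,m in dict(red=((H<6)|(H>175))&(S>200),yel=(H>23)&(H<33)&(S>170),blue=(H>100)&(H<125)&(S>180),green=(H>60)&(H<85)&(S>150),purple=(H>130)&(H<155)&(S>150),pink=((H>155)&(S>70)&(S<180))).items():
        k,l,st,ce=cv2.connectedComponentsWithStats((m&(V>70)).astype(np.uint8))
        for i in range(1,k):
            if st[i,4]<60: continue
            q=W[l==i];q=q[~np.isnan(q[:,2])]
            zt=np.percentile(q[:,2],97)
            t=q[q[:,2]>zt-.006]
            mm=(t.min(0)+t.max(0))/2
            print(c,st[i].tolist(),"ztop %.3f"%zt,"ctr",np.round(mm[:2],3),"ext",np.round(np.ptp(t,0)[:2],3))
E
```

```text
top bench z [0.23  0.241 0.004]
red [100, 224, 28, 19, 439] ztop 0.083 ctr [0.502 0.316] ext [0.037 0.038]
red [259, 227, 15, 15, 66] ztop 0.109 ctr [ 0.51  -0.022] ext [0.03 0.03]
yel [275, 163, 17, 20, 239] ztop 0.109 ctr [ 0.644 -0.055] ext [0.037 0.034]
yel [338, 181, 22, 19, 300] ztop 0.109 ctr [ 0.61  -0.201] ext [0.037 0.037]
yel [129, 195, 28, 20, 463] ztop 0.083 ctr [0.566 0.257] ext [0.037 0.038]
yel [322, 243, 21, 18, 266] ztop 0.109 ctr [ 0.475 -0.167] ext [0.034 0.037]
blue [100, 195, 28, 20, 436] ztop 0.084 ctr [0.564 0.318] ext [0.037 0.038]
green [130, 224, 27, 19, 447] ztop 0.083 ctr [0.504 0.253] ext [0.039 0.036]
purple [256, 288, 15, 20, 187] ztop 0.079 ctr [ 0.366 -0.019] ext [0.033 0.031]
pink [126, 153, 30, 24, 176] ztop 0.078 ctr [0.657 0.266] ext [0.04  0.037]
pink [170, 182, 26, 21, 114] ztop 0.078 ctr [0.597 0.171] ext [0.037 0.028]
pink [192, 231, 24, 20, 106] ztop 0.077 ctr [0.491 0.121] ext [0.037 0.03 ]
side bench z 
blue [197, 306, 23, 33, 209] ztop 0.081 ctr [0.564 0.32 ] ext [0.04  0.039]
pink [220, 259, 21, 40, 558] ztop 0.076 ctr [0.598 0.171] ext [0.04  0.039]
pink [277, 258, 20, 40, 700] ztop 0.076 ctr [0.491 0.119] ext [0.04  0.042]
pink [169, 278, 24, 43, 798] ztop 0.076 ctr [0.656 0.267] ext [0.039 0.04 ]
```

The heights match the spec: tool springs read 0.109 against 0.106, spares 0.083 against 0.080. The fourth corner predicted from the three yellow tool springs is (0.509,-0.021), which agrees with the red spring. Now I'll work out the shifts in tool axes.

```bash
cat > g.py <<'E'
import sys
from h import *
from workcell import bot
o=bot.get_obs();t=np.array(eval(sys.argv[1]))
Rm=R.from_quat(o["tcp_rot"]).as_matrix()
print("t",o["t"],"pos",np.round(o["tool_pos"],4),"tilt deg",np.round(np.degrees(np.arccos(-Rm[2,2])),2),"w",round(float(o["grip_width"]),4),"q",np.round(o["q"],2))
print("units",np.round(Rm.T@(t-o["tool_pos"])/.02,2))
E
python3 -m inch '[[[0,0,-1,0,0,0,-1],[0,0,-1,0,0,0,-1],[0,0,-1,0,0,0,-1]]]'
python3 g.py "[.51,-.022,.30]"
```

```text
t: 0.48
tool_pos: [0.2699, -0.5633, 0.2988]
tcp_rot: [0.975, 0.222, -0.0, -0.001]
wrist_force: [0.3, -0.5, 0.8]
grip_width: 0.0606
t 0.475 pos [ 0.2699 -0.5633  0.2988] tilt deg 0.07 w 0.0606 q [ 1.16  0.63 -0.2   1.49  0.14  1.04 -0.2 ]
units [ 22.52 -19.22  -0.04]
```

```bash
python3 -m inch '[[[0.5,-0.43,0,0,0,0,-1],[0.95,-0.81,0,0,0,0,-1],[0.95,-0.81,0,0,0,0,-1],[0.95,-0.81,0,0,0,0,-1],[0.95,-0.81,0,0,0,0,-1]]]'
python3 -m inch '[[[0.95,-0.81,0,0,0,0,-1],[0.95,-0.81,0,0,0,0,-1],[0.95,-0.81,0,0,0,0,-1],[0.95,-0.81,0,0,0,0,-1],[0.95,-0.81,0,0,0,0,-1]]]'
python3 g.py "[.51,-.022,.30]"
```

```text
t: 1.1
tool_pos: [0.3161, -0.4578, 0.2975]
tcp_rot: [0.975, 0.222, -0.0, -0.001]
wrist_force: [0.7, -0.5, 0.0]
grip_width: 0.0098
t: 1.72
tool_pos: [0.3663, -0.3438, 0.2976]
tcp_rot: [0.975, 0.222, -0.001, -0.001]
wrist_force: [0.0, -0.5, 0.2]
grip_width: 0.0004
t 1.725 pos [ 0.3663 -0.3438  0.2976] tilt deg 0.14 w 0.0004 q [ 0.81  0.46 -0.22  1.85  0.13  0.86 -0.6 ]
units [ 13.44 -11.39  -0.1 ]
```

```bash
python3 -m inch '[[[0.95,-0.81,0,0,0,0,-1],[0.95,-0.81,0,0,0,0,-1],[0.95,-0.81,0,0,0,0,-1],[0.95,-0.81,0,0,0,0,-1],[0.95,-0.81,0,0,0,0,-1]]]'
python3 -m inch '[[[0.95,-0.81,0,0,0,0,-1],[0.95,-0.81,0,0,0,0,-1],[0.95,-0.81,0,0,0,0,-1],[0.95,-0.81,0,0,0,0,-1],[0.95,-0.81,0,0,0,0,-1]]]'
python3 g.py "[.51,-.022,.30]"
```

```text
t: 2.35
tool_pos: [0.4166, -0.23, 0.2976]
tcp_rot: [0.975, 0.222, -0.001, -0.001]
wrist_force: [0.5, 0.3, -0.3]
grip_width: 0.0002
t: 2.98
tool_pos: [0.4669, -0.1162, 0.2976]
tcp_rot: [0.975, 0.222, -0.001, -0.001]
wrist_force: [-0.1, -0.5, -0.5]
grip_width: 0.0006
t 2.975 pos [ 0.4669 -0.1162  0.2976] tilt deg 0.15 w 0.0006 q [ 0.31  0.43 -0.24  1.9   0.13  0.83 -1.12]
units [ 3.98 -3.31 -0.12]
```

```bash
python3 -m inch '[[[0.9,-0.75,0,0,0,0,-1],[0.9,-0.75,0,0,0,0,-1],[0.9,-0.75,0,0,0,0,-1],[0.9,-0.75,0,0,0,0,-1],[0,0,0,0,0,0,-1]]]'
python3 - <<'E'
from h import *
from workcell import bot
o=bot.get_obs();p,d=bot.capture("wrist");c=bot.camera_params("wrist");cv2.imwrite("pics/w1.png",p[:,:,::-1])
T=np.array(c["tool_from_camera"]);Rm=R.from_quat(o["tcp_rot"]).as_matrix()
z=dict(p=p,d=d,camera_matrix=np.array(c["camera_matrix"]),rotation=Rm@T[:3,:3],eye=Rm@T[:3,3]+o["tool_pos"])
W=cloud(z);hsv=cv2.cvtColor(p,cv2.COLOR_RGB2HSV).astype(int);H,S,V=hsv[...,0],hsv[...,1],hsv[...,2]
for n,m in dict(red=(H<6)|(H>175),yel=(H>23)&(H<33)).items():
    k,l,st,ce=cv2.connectedComponentsWithStats((m&(S>170)&(V>70)).astype(np.uint8))
    for i in range(1,k):
        if st[i,4]<150: continue
        q=W[l==i];q=q[~np.isnan(q[:,2])]
        if len(q)<50: continue
        zt=np.percentile(q[:,2],97);t=q[q[:,2]>zt-.006];print(n,st[i],round(zt,3),np.round((t.min(0)+t.max(0))/2,3),np.round(np.ptp(t,0),3))
E
python3 g.py "[.51,-.022,.131]"
```

```text
t: 3.6
tool_pos: [0.5063, -0.0303, 0.2978]
tcp_rot: [0.975, 0.224, -0.001, -0.001]
wrist_force: [-0.7, -1.0, 0.1]
grip_width: 0.0003
red [  0  19  36  41 586] 0.058 [0.507 0.284 0.066] [0.033 0.047 0.027]
red [ 260  151   37   44 1228] 0.108 [ 0.51  -0.023  0.106] [0.04  0.039 0.007]
yel [  23    0   77   34 1649] 0.081 [0.558 0.254 0.079] [0.024 0.035 0.008]
yel [ 341   41   53   49 1493] 0.108 [ 0.645 -0.056  0.106] [0.039 0.039 0.007]
yel [434 141  32  36 295] 0.081 [ 0.608 -0.191  0.081] [0.035 0.019 0.011]
yel [452 144  47  40 995] 0.108 [ 0.61  -0.202  0.106] [0.039 0.04  0.007]
yel [365 244  27  26 252] 0.367 [ 0.546 -0.035  0.368] [0.001 0.002 0.002]
t 3.65 pos [ 0.5058 -0.0321  0.2978] tilt deg 0.13 w 0.0007 q [ 0.13  0.46 -0.24  1.83  0.14  0.86 -1.3 ]
units [ 0.42 -0.36  8.34]
```

View pics/w1.png

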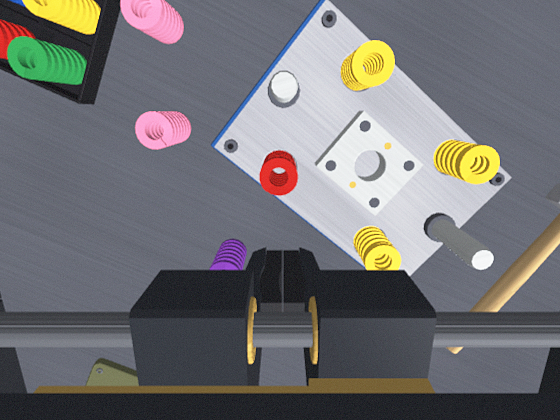

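The wrist view has the red spring at (279,175), and its top measures (0.510,-0.023,0.108). That agrees with the top view. I'll centre over it first, then descend.

```bash
python3 -m inch '[[[0.42,-0.34,0,0,0,0,-1],[0,0,0,0,0,0,-1],[0,0,0,0,0,0,-1]]]'
python3 g.py "[.51,-.0225,.131]"
```

```text
t: 4.03
tool_pos: [0.5114, -0.0235, 0.2987]
tcp_rot: [0.975, 0.221, -0.0, 0.0]
wrist_force: [0.1, -0.6, 0.4]
grip_width: 0.0002
t 4.025 pos [ 0.5114 -0.0235  0.2987] tilt deg 0.03 w 0.0002 q [ 0.11  0.47 -0.24  1.82  0.14  0.87 -1.32]
units [-0.04 -0.08  8.38]
```

```bash
python3 -m inch '[[[-0.04,-0.08,0.6,0,0,0,-1],[0,0,1,0,0,0,-1],[0,0,1,0,0,0,-1],[0,0,1,0,0,0,-1],[0,0,1,0,0,0,-1]]]'
python3 g.py "[.51,-.0225,.131]"
```

```text
t: 4.65
tool_pos: [0.5096, -0.0222, 0.2054]
tcp_rot: [0.975, 0.221, -0.0, -0.0]
wrist_force: [-0.2, 0.5, -0.2]
grip_width: 0.0004
t 4.65 pos [ 0.5096 -0.0222  0.2054] tilt deg 0.05 w 0.0004 q [ 0.08  0.59 -0.21  1.94  0.2   0.63 -1.37]
units [0.01 0.03 3.72]
```

```bash
python3 -m inch '[[[0,0,1,0,0,0,-1],[0,0,1,0,0,0,-1],[0,0,0.9,0,0,0,-1],[0,0,0.6,0,0,0,-1],[0,0,0.2,0,0,0,-1]]]'
python3 g.py "[.51,-.0225,.131]"
```

```text
t: 5.28
tool_pos: [0.5097, -0.022, 0.1319]
tcp_rot: [0.975, 0.222, -0.001, -0.0]
wrist_force: [-0.2, -0.9, -0.2]
grip_width: 0.0003
t 5.275 pos [ 0.5097 -0.022   0.1319] tilt deg 0.08 w 0.0003 q [ 0.05  0.71 -0.16  2.01  0.24  0.44 -1.41]
units [0.   0.03 0.04]
```

Tips are 25 mm over the red spring. I'll hold for 3 s.

```bash
python3 -m inch '[[[0,0,0,0,0,0,-1],[0,0,0,0,0,0,-1],[0,0,0,0,0,0,-1],[0,0,0,0,0,0,-1],[0,0,0,0,0,0,-1]]]'
python3 -m inch '[[[0,0,0,0,0,0,-1],[0,0,0,0,0,0,-1],[0,0,0,0,0,0,-1],[0,0,0,0,0,0,-1],[0,0,0,0,0,0,-1]]]'
python3 - <<'E'
from workcell import bot
import cv2
p,d=bot.capture("side");cv2.imwrite("pics/side2.png",p[:,:,::-1])
E
python3 -m inch '[[[0,0,0,0,0,0,-1],[0,0,0,0,0,0,-1],[0,0,0,0,0,0,-1],[0,0,0,0,0,0,-1],[0,0,0,0,0,0,-1]]]'
python3 -m inch '[[[0,0,0,0,0,0,-1],[0,0,0,0,0,0,-1],[0,0,0,0,0,0,-1],[0,0,0,0,0,0,-1],[0,0,0,0,0,0,-1]]]'
python3 -m inch '[[[0,0,0,0,0,0,-1],[0,0,0,0,0,0,-1],[0,0,0,0,0,0,-1],[0,0,0,0,0,0,-1],[0,0,0,0,0,0,-1]]]'
```

```text
t: 5.9
tool_pos: [0.5102, -0.022, 0.1329]
tcp_rot: [0.975, 0.222, 0.0, 0.0]
wrist_force: [0.5, -0.2, 0.6]
grip_width: 0.0005
t: 6.52
tool_pos: [0.5102, -0.0219, 0.1327]
tcp_rot: [0.975, 0.222, -0.0, 0.0]
wrist_force: [-0.4, -0.3, 0.8]
grip_width: 0.0004
t: 7.2
tool_pos: [0.5102, -0.0219, 0.1327]
tcp_rot: [0.975, 0.222, 0.0, 0.0]
wrist_force: [0.1, 0.2, 0.7]
grip_width: 0.0002
t: 7.82
tool_pos: [0.5102, -0.0219, 0.1327]
tcp_rot: [0.975, 0.222, 0.0, 0.0]
wrist_force: [0.3, -0.0, -1.2]
grip_width: 0.0005
t: 8.45
tool_pos: [0.5102, -0.0219, 0.1327]
tcp_rot: [0.975, 0.222, 0.0, 0.0]
wrist_force: [-0.9, 0.7, -0.2]
grip_width: 0.0005
```

View pics/side2.png

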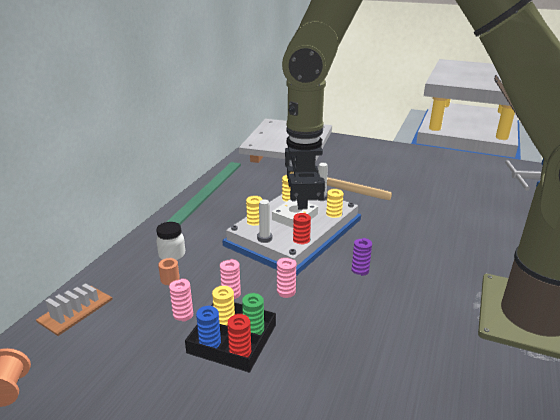

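The side view shows the shut fingertips at about (303,208), just above the red spring's top at about (302,218), with a clear gap. Held for over 3 s, so now I'll lift straight up.

```bash
python3 -m inch '[[[0,0,-0.5,0,0,0,-1],[0,0,-1,0,0,0,-1],[0,0,-1,0,0,0,-1],[0,0,-1,0,0,0,-1],[0,0,-1,0,0,0,-1]]]'
python3 -m inch '[[[0,0,-1,0,0,0,-1],[0,0,-1,0,0,0,-1],[0,0,-1,0,0,0,-1],[0,0,-0.5,0,0,0,-1],[0,0,0,0,0,0,-1]]]'
python3 g.py "[.5655,.2565,.27]"
```

```text
t: 9.07
tool_pos: [0.5101, -0.022, 0.2241]
tcp_rot: [0.975, 0.222, 0.0, 0.0]
wrist_force: [0.5, 0.5, 0.1]
grip_width: 0.0002
t: 9.7
tool_pos: [0.5104, -0.0219, 0.2934]
tcp_rot: [0.975, 0.222, 0.001, 0.0]
wrist_force: [0.2, -0.4, -0.3]
grip_width: 0.0008
t 9.7 pos [ 0.5104 -0.0219  0.2934] tilt deg 0.08 w 0.0008 q [ 0.11  0.47 -0.24  1.83  0.15  0.85 -1.33]
units [  8.5  -11.37   1.17]
```

```bash
python3 -m inch '[[[0.3,-0.4,0,0,0,0,-1],[0.6,-0.8,0,0,0,0,-1],[0.6,-0.8,0,0,0,0,-1],[0.6,-0.8,0,0,0,0,-1],[0.6,-0.8,0,0,0,0,-1]]]'
python3 -m inch '[[[0.6,-0.8,0,0,0,0,-1],[0.6,-0.8,0,0,0,0,-1],[0.6,-0.8,0,0,0,0,-1],[0.6,-0.8,0,0,0,0,-1],[0.6,-0.8,0,0,0,0,-1]]]'
python3 -m inch '[[[0.6,-0.8,0,0,0,0,-1],[0.6,-0.8,0,0,0,0,-1],[0.6,-0.8,0,0,0,0,-1],[0.6,-0.8,0,0,0,0,-1],[0.4,-0.57,0,0,0,0,-1]]]'
python3 -m inch '[[[0,0,0,0,0,0,-1],[0,0,0,0,0,0,-1]]]'
python3 - <<'E'
from h import *
from workcell import bot
o=bot.get_obs();p,d=bot.capture("wrist");c=bot.camera_params("wrist");cv2.imwrite("pics/w2.png",p[:,:,::-1])
T=np.array(c["tool_from_camera"]);Rm=R.from_quat(o["tcp_rot"]).as_matrix()
z=dict(p=p,d=d,camera_matrix=np.array(c["camera_matrix"]),rotation=Rm@T[:3,:3],eye=Rm@T[:3,3]+o["tool_pos"])
W=cloud(z);hsv=cv2.cvtColor(p,cv2.COLOR_RGB2HSV).astype(int);H,S,V=hsv[...,0],hsv[...,1],hsv[...,2]
k,l,st,ce=cv2.connectedComponentsWithStats(((H>23)&(H<33)&(S>170)&(V>70)).astype(np.uint8))
for i in range(1,k):
        if st[i,4]<150: continue
        q=W[l==i];q=q[~np.isnan(q[:,2])]
        if len(q)<50: continue
        zt=np.percentile(q[:,2],97);t=q[q[:,2]>zt-.006];print(st[i],round(zt,3),np.round((t.min(0)+t.max(0))/2,3),np.round(np.ptp(t,0),3))
E
python3 g.py "[.5655,.2565,.105]"
```

```text
t: 10.32
tool_pos: [0.5277, 0.0678, 0.2923]
tcp_rot: [0.975, 0.222, -0.0, -0.0]
wrist_force: [-0.1, 0.1, 0.3]
grip_width: 0.0006
t: 10.95
tool_pos: [0.5475, 0.1657, 0.2927]
tcp_rot: [0.975, 0.222, -0.0, 0.0]
wrist_force: [-0.4, -0.6, 0.1]
grip_width: -0.0001
t: 11.58
tool_pos: [0.5653, 0.2582, 0.2926]
tcp_rot: [0.975, 0.222, -0.0, -0.0]
wrist_force: [-0.2, 0.6, -0.0]
grip_width: 0.0005
t: 11.82
tool_pos: [0.5653, 0.2556, 0.2926]
tcp_rot: [0.975, 0.221, -0.0, 0.001]
wrist_force: [0.1, -0.1, 0.8]
grip_width: 0.0005
[266 152  32  17 196] 0.081 [0.577 0.262 0.079] [0.018 0.03  0.007]
[273 169  19  19 216] 0.081 [0.564 0.256 0.078] [0.017 0.019 0.007]
t 11.875 pos [0.5654 0.2554 0.2927] tilt deg 0.07 w 0.0008 q [-0.38  0.63 -0.22  1.51  0.15  1.02 -1.76]
units [ 0.03 -0.06  9.38]
```

View pics/w2.png

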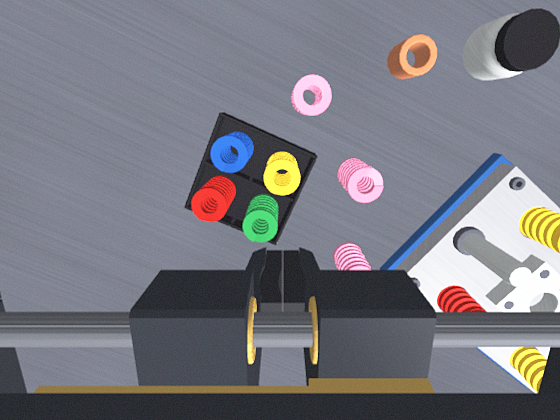

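The yellow spare's top is at about (282,174) in the wrist view. The mask is broken up by a highlight, so I'll measure the top disc again with a ray at z=0.08.

Run:
```python
from h import *
from workcell import bot
o=bot.get_obs();c=bot.camera_params("wrist");p=cv2.imread("pics/w2.png")
T=np.array(c["tool_from_camera"]);Rm=R.from_quat(o["tcp_rot"]).as_matrix()
z=dict(camera_matrix=np.array(c["camera_matrix"]),rotation=Rm@T[:3,:3],eye=Rm@T[:3,3]+o["tool_pos"])
hsv=cv2.cvtColor(p,cv2.COLOR_BGR2HSV)
m=cv2.inRange(hsv,(20,60,190),(35,255,255));m[:, :250]=0;m[:,310:]=0;m[:140]=0;m[200:]=0
m=cv2.morphologyEx(m,cv2.MORPH_CLOSE,np.ones((3,3)))
cs,h=cv2.findContours(m,cv2.RETR_EXTERNAL,cv2.CHAIN_APPROX_NONE);k=max(cs,key=cv2.contourArea);print(cv2.boundingRect(k))
def xy(uv):
    r=rays(z,uv)[0];return np.round(z["eye"]+r*(.08-z["eye"][2])/r[2],4)
x,y,w,hh=cv2.boundingRect(k)
# circle top: bottom edge of blob is the rim of the top end; width gives diameter
print(w,"centre",(x+w/2-.5,y+hh-1-w/2+.5),xy((x+w/2-.5,y+hh-w/2-.5)),"at(282,174)",xy((282,174)))
cv2.imwrite("pics/crop.png",cv2.resize(p[130:260,180:330],None,fx=4,fy=4,interpolation=cv2.INTER_NEAREST))
```

```text
(263, 152, 38, 44)
38 centre (281.5, 176.5) [0.5667 0.2573 0.08  ] at(282,174) [0.5695 0.258  0.08  ]
```

View pics/crop.png

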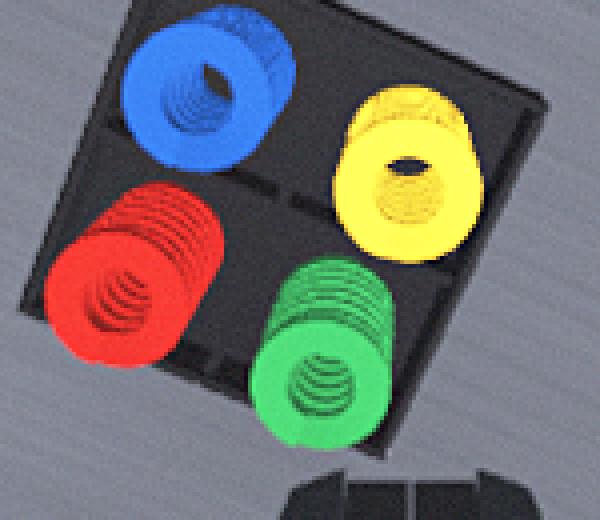

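The crop shows a clear yellow ring. Its centre gives (0.567,0.257), within 1 mm of the top view. The next step is to descend straight.

```bash
python3 -m inch '[[[0.06,-0.06,0.5,0,0,0,-1],[0,0,1,0,0,0,-1],[0,0,1,0,0,0,-1],[0,0,1,0,0,0,-1],[0,0,1,0,0,0,-1]]]'
python3 g.py "[.566,.2568,.106]"
```

```text
t: 12.5
tool_pos: [0.5656, 0.2576, 0.2015]
tcp_rot: [0.975, 0.221, -0.0, 0.0]
wrist_force: [0.4, 0.2, -0.1]
grip_width: 0.0005
t 12.5 pos [0.5656 0.2576 0.2015] tilt deg 0.04 w 0.0005 q [-0.39  0.73 -0.21  1.61  0.19  0.82 -1.8 ]
units [0.   0.04 4.77]
```

```bash
python3 -m inch '[[[0,0,1,0,0,0,-1],[0,0,1,0,0,0,-1],[0,0,1,0,0,0,-1],[0,0,0.8,0,0,0,-1],[0,0,0.6,0,0,0,-1]]]'
python3 -m inch '[[[0,0,0.3,0,0,0,-1],[0,0,0,0,0,0,-1]]]'
python3 g.py "[.566,.2568,.106]"
```

```text
t: 13.12
tool_pos: [0.5656, 0.2578, 0.1137]
tcp_rot: [0.975, 0.221, -0.0, 0.0]
wrist_force: [-0.6, -0.7, -0.2]
grip_width: 0.0004
t: 13.38
tool_pos: [0.5658, 0.2582, 0.1086]
tcp_rot: [0.975, 0.222, -0.0, 0.0]
wrist_force: [0.5, -0.5, 0.1]
grip_width: 0.0008
t 13.375 pos [0.5658 0.2582 0.1086] tilt deg 0.01 w 0.0008 q [-0.41  0.85 -0.18  1.68  0.23  0.63 -1.83]
units [-0.02  0.07  0.13]
```

Tips are 27 to 28 mm over the spare. I'll hold for 3 s.

```bash
python3 -m inch '[[[0,0.05,0.1,0,0,0,-1],[0,0,0,0,0,0,-1],[0,0,0,0,0,0,-1],[0,0,0,0,0,0,-1],[0,0,0,0,0,0,-1]]]'
python3 -m inch '[[[0,0,0,0,0,0,-1],[0,0,0,0,0,0,-1],[0,0,0,0,0,0,-1],[0,0,0,0,0,0,-1],[0,0,0,0,0,0,-1]]]'
python3 - <<'E'
from workcell import bot
import cv2
p,d=bot.capture("side");cv2.imwrite("pics/side3.png",p[:,:,::-1])
E
python3 -m inch '[[[0,0,0,0,0,0,-1],[0,0,0,0,0,0,-1],[0,0,0,0,0,0,-1],[0,0,0,0,0,0,-1],[0,0,0,0,0,0,-1]]]'
python3 -m inch '[[[0,0,0,0,0,0,-1],[0,0,0,0,0,0,-1],[0,0,0,0,0,0,-1],[0,0,0,0,0,0,-1],[0,0,0,0,0,0,-1]]]'
python3 -m inch '[[[0,0,0,0,0,0,-1],[0,0,0,0,0,0,-1],[0,0,0,0,0,0,-1],[0,0,0,0,0,0,-1],[0,0,0,0,0,0,-1]]]'
```

```text
t: 14.0
tool_pos: [0.5662, 0.2573, 0.1068]
tcp_rot: [0.975, 0.222, 0.0, 0.0]
wrist_force: [0.6, -1.0, -0.1]
grip_width: 0.0006
t: 14.62
tool_pos: [0.5662, 0.2573, 0.1067]
tcp_rot: [0.975, 0.222, 0.0, 0.0]
wrist_force: [0.3, -0.4, -0.0]
grip_width: 0.0005
t: 15.3
tool_pos: [0.5662, 0.2573, 0.1067]
tcp_rot: [0.975, 0.222, 0.0, 0.0]
wrist_force: [0.6, 0.1, 0.1]
grip_width: 0.0007
t: 15.92
tool_pos: [0.5662, 0.2573, 0.1067]
tcp_rot: [0.975, 0.222, -0.0, 0.0]
wrist_force: [-0.6, 0.0, -0.7]
grip_width: 0.0005
t: 16.55
tool_pos: [0.5662, 0.2573, 0.1067]
tcp_rot: [0.975, 0.222, 0.0, 0.0]
wrist_force: [-0.6, -0.5, -0.6]
grip_width: 0.0003
```

View pics/side3.png

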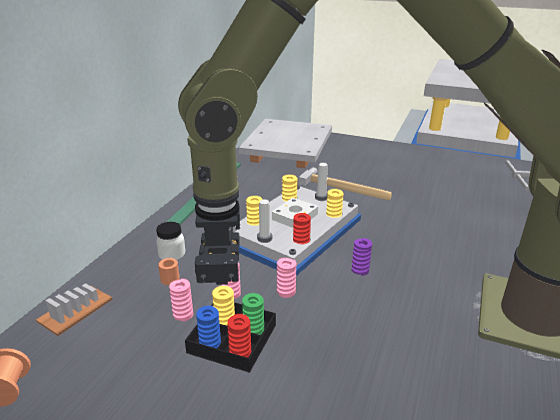

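The side view shows the hand directly above the yellow spare, at about (223,292). Nothing is disturbed, and the 3 s hold is done. I'll lift straight off.

```bash
python3 -m inch '[[[0,0,-0.5,0,0,0,-1],[0,0,-1,0,0,0,-1],[0,0,-1,0,0,0,-1],[0,0,-1,0,0,0,-1],[0,0,-1,0,0,0,-1]]]'
python3 -m inch '[[[0,0,-1,0,0,0,-1],[0,0,-1,0,0,0,-1],[0,0,-1,0,0,0,-1],[0,0,-1,0,0,0,-1],[0,0,-1,0,0,0,-1]]]'
python3 -m inch '[[[0,0,-0.5,0,0,0,-1],[0,0,0,0,0,0,-1],[0,0,0,0,0,0,-1],[0,0,0,0,0,0,-1]]]'
python3 - <<'E'
from workcell import bot
import cv2,numpy as np
o=bot.get_obs();print(o["t"],o["tool_pos"],np.abs(o["qvel"]).max())
p,d=bot.capture("side");cv2.imwrite("pics/side4.png",p[:,:,::-1])
E
```

```text
t: 17.18
tool_pos: [0.5663, 0.2573, 0.1981]
tcp_rot: [0.975, 0.222, 0.0, -0.0]
wrist_force: [0.2, 0.6, 0.3]
grip_width: 0.0002
t: 17.8
tool_pos: [0.5661, 0.2573, 0.2981]
tcp_rot: [0.975, 0.222, 0.0, -0.0]
wrist_force: [0.1, -0.6, 0.2]
grip_width: 0.0005
t: 18.3
tool_pos: [0.5658, 0.2571, 0.3058]
tcp_rot: [0.975, 0.222, -0.001, 0.0]
wrist_force: [0.7, 0.3, 0.6]
grip_width: 0.0006
18.3 [0.56580916 0.25707351 0.30584481] 0.0035449592082306726
```

View pics/side4.png

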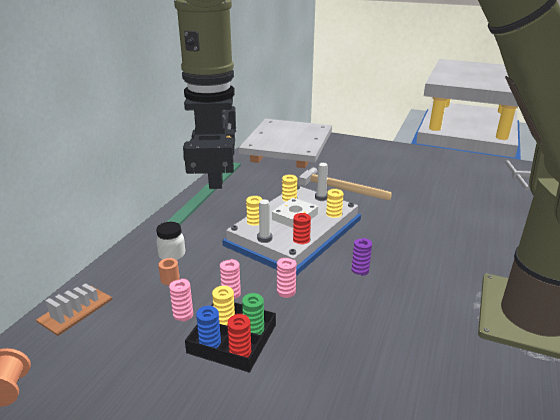

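The hand is raised and still, and everything stands where it was.

```bash
python3 -c "
from workcell import bot
print(bot.finish_job())"
```

```text
the job is handed in; nothing more can be done
None
```

I pointed at the red spring in the tool and then at the yellow spare in the tray, touched nothing, and handed the job in at about 18.4 s of the 48 s allowed.

| | Red spring in tool | Yellow spare in tray |
|---|---|---|
| Position (x, y) | (0.510, -0.022) m | (0.566, 0.257) m |
| Tip height above its top | about 27 mm | about 27 mm |
| Time held | about 3 s | about 3 s |

- **Approach:** with the fingers shut, I came straight down on each spring and lifted straight off. All travel between them was at about 0.29–0.30 m.
- **Finish:** the hand stopped, at rest, at z = 0.306 m, about 20 cm above the tallest spring tops.
- **Last checks:** the readings of wrist force after each move stayed within about 1 N. The last side picture showed every object in the same place as at the start.
- **Disagreements:** the top camera read spring heights about 3 mm high and the wrist camera 1–2 mm high, so I used the given heights. On the yellow spare, the first wrist-camera colour mask was broken up by a highlight. A repeat measurement of its top ring agreed with the top view to about 1 mm.

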